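# Seat a keyed coupling hub on a vacuum-line drive and cap the shaft

## Task

The aluminium coupling hub on the gearbox's upright shaft is still sitting up on the shaft keys. Turn it on the shaft, for instance by pushing one of its lugs round, until its keyways drop over the keys and it is fully home on the shoulder; then put the steel retaining cap, open end down, over the end of the shaft so that it sits on the hub, and let go of it. Do not knock over or shove aside the jar, the beaker, the steel blanking piece, the wrench or the screwdriver.

Things in the scene. Friction and masses are not known exactly. Their poses are not given: they have to be found in the camera images.
- gearbox: Fixed grey gearbox, 120 x 120 mm block, top 90 mm above the bench, with a blue motor 92 mm thick lying out of one side. Origin under its centre, on the shaft axis; its x axis points along the motor, away from the block (motor 60 to 252 mm out, terminal box up to 115 mm above the bench); z up
- seat (a point): Top face of the gearbox's round steel shoulder (68 mm diameter, 96 mm above the bench), on the axis of the upright 28 mm shaft, axes as the gearbox's. The shaft is locked and does not turn. Two opposed keys stand on the shoulder at +x and -x (in line with the motor): 10 mm wide, 16 mm tall, reaching 21.5 mm from the axis
- shaft_top (a point): Centre of the shaft's upper end, 70 mm above the shoulder; the last 5 mm taper from 28 to 20 mm diameter
- hub_bottom (a point): Loose aluminium hub, about 0.6 kg, on the shaft; origin on its axis at its underside, z up. Flange 110 mm diameter, 22 mm thick; boss 62 mm diameter, 40 mm tall from the underside; 30 mm bore with two keyways 13 mm wide along the hub's +x and -x; two upright lugs at its +y and -y. It starts resting on the keys, 16 mm above the shoulder, at least 0.45 rad out of line
- lug_a (a point): Lug on the hub's +y side, 24 mm wide (along the turning direction), 16 mm deep (38 to 54 mm from the axis), rising 28 mm from the flange. This point is the middle of its top, 46 mm from the axis, 50 mm above the hub's underside. A push of a few N turns the hub either way; once in line (x with x, either way round, within about 0.07 rad) it falls 16 mm by its own weight
- lug_b (a point): The same, for the lug on the hub's -y side
- cap_center (a point): Loose steel retaining cap, a plain round cylinder with four dark grooves near its closed top, 46 mm diameter, 70 mm tall, 0.3 kg, standing upright on the bench with its open end down; blind bore 31 mm diameter, 42 mm deep. This point is its centre, half-way up. Seated on the hub, its underside is 40 mm above the shoulder
- cap_bottom (a point): Centre of the cap's underside (the mouth of the bore)
- jar: Bystander: amber jar with white lid, 54 mm diameter, 85 mm tall; origin under its centre
- blank: Bystander: turned steel blanking piece, waisted like a spool, 64 mm diameter foot, 74 mm tall; origin under its centre
- beaker: Bystander: open white cup, 66 mm diameter, 85 mm tall; origin under its centre
- wrench: Bystander: 190 mm wrench lying to the left of the work; origin under its middle
- driver: Bystander: 180 mm screwdriver lying to the right of the work; origin under its middle
Not all that is in view belongs to the job. Leave any blue or turquoise look-alike of the part that bears cap_center alone.

How it is judged (in metres and radians):
On the way, in this order (a step that is already met when the one before it is completed fails the run):
1. the hub has dropped over the keys and is fully home on the shoulder (z of hub_bottom in the frame of seat below 0.003 m and horizontal distance between hub_bottom and seat below 0.005 m and angle between the x axis of hub_bottom and the x axis of seat, either way round below 0.15 rad), for 0.2 s.
2. the cap is over the shaft, sitting on the hub (z of cap_bottom in the frame of seat below 0.044 m and horizontal distance between cap_bottom and seat below 0.005 m), for 0.2 s.
At the end, for the whole second after the job is handed in: The hub's underside is within 3 mm of the shoulder, centred on the shaft (5 mm), level (0.05 rad) and its keyways in line with the keys (0.15 rad); the cap stands upright (0.08 rad) over the shaft, centred within 5 mm, its underside at most 44 mm above the shoulder (40 is fully down on the hub) (all of step 1 and all of step 2 and angle between hub_bottom's own z axis and vertical below 0.05 rad and angle between cap_bottom's own z axis and vertical below 0.08 rad); the robot touches nothing.
It fails at once if a bystander was shoved aside (more than 30 mm) or knocked over (distance of any of jar, blank, beaker, wrench, driver from where it was at the start of the episode above 0.03 m or angle between any of jar, blank, beaker's own z axis and vertical above 0.6 rad).
It also fails if it takes over 64 s, if anything falls off the work surface, if the arm or the gripper's body presses on something with over 40 N, if the wrist force passes 120 N, or if a joint passes its speed limit or range.

## Robot

A 6-joint arm with a two-finger parallel gripper is mounted at the origin on the work surface. World frame = base frame: x ahead of the robot, y to its left, z up, the work surface at z = 0. Lengths are in mm, angles in rad, forces in N, time in s.
With the tool pointing down it reaches from about 325 to 900 mm from the base axis. Payload 3.5 kg.
Tool frame: the origin (TCP) lies midway between the tips of the shut fingers; the grasp point (between the pads) lies 19 mm behind it (grip_depth is the distance from the TCP to the grasp point, in mm); x points along the fingers, y is the direction in which the jaws open and shut, and the axes are right-handed (so a half turn about x gives the same grasp; the last joint's range is limited). The gripper opens to 85 mm and grips with 20 to 120 N. Pads are 22 mm wide; open, the fingers measure 114 mm over their backs; the gripper's body (76 mm by 85 mm) begins 54 mm behind the grasp point. The pads swing forward as they close: fully open they stand 13 mm farther back than shut.
Start: joints at [1.235, 0.276, -0.026, 1.268, 0, 1.467], TCP at [144.196, 608.136, 210.113] pointing down, gripper open.
Joint ranges: [-3.12, 3.12], [-0.85, 1.88], [-1.08, 1.24], [-1.95, 2.15], [-1.57, 1.53], [-3.14, 3.14]. Speed limits (rad/s): [2.57, 2.57, 3.14, 3.14, 3.14, 3.14].

## Interface

Orientations are given as a rotation vector (axis times angle).
In Python, from workcell import * gives the robot as it stands.
- The arm moves only by the tool carry_out, never from a script. Its argument "plan" is a list of rows, each an object with "fingers": the finger opening in cm, from 0 to 8.54; "linear": the shift along the tool's x, y, z in cm, a list of three; "twist": the turn, a rotation vector about the tool's x, y, z in degrees, a list of three. A call has 1 to 8 rows; each row shifts and turns the commanded pose from where the row before left it, along the tool's axes as they then stand; what a row does not reach is not made up. A row lasts 1/8 s, in which the tool goes at most 62.5 mm and 10.7 degrees, less where a joint would pass 70% of its speed; a pose out of reach is approached as far as the arm can. A call is refused whole if a number of a shift passes 6.25 or a number of a turn 10.7, either way. A call with a gripper value outside its range is refused whole. The fingers move at their own pace and stop on an object; "squeeze" is the grip in N (left out, the last holds). Time passes only in rows, so rows that do not move let the fingers close. It gives the time, the measured TCP pose, the force and the opening at its end, in the units of the state.
- get_state(): the state, without advancing time (a new reading comes with each control period).
- capture(name): name is "scene" or "top"; returns (picture, depth): 384x512x3 uint8, red, green, blue; 384x512 float32, mm along the optical axis (not along the pixel's ray), 0 where there is no reading.
- camera_params(name): a dict with "vertical_fov" (degrees; the focal length in pixels is half the picture's height over the tangent of half this angle, whatever the lens; pixels are square), "cx", "cy" (the principal point, pixels), "distortion" ([k1, k2, p1, p2, k3] as OpenCV has them; the pictures are not rectified), "T" (4x4, takes a point from camera to world coordinates). Camera axes: x right, y up, looking along -z (the intrinsics and any distortion apply to the point x, -y, -z); pixel columns grow to the right and rows downward; lengths in mm; the calibration is good to about 2 mm. A picture is of the moment at which its call begins. camera_params takes no time and is no camera call.
- finish_job(): hands the job in, once; it reports no verdict.
The state is a dict: "t": time; "joint_pos": joint angles; "joint_velocities": joint speeds; "joint_torque": joint torques, N m; "tcp_pos": TCP position; "tool_rot": TCP orientation; "wrist_force": force on the tool from outside, world axes, zero at the start; "wrist_torque": the same for the moment, N m; "grip_width": finger opening in mm.
Only numpy, scipy, OpenCV 4.12 (cv2) and the standard library are available. Lean on these libraries where they do the work, as an engineer would, in place of code of your own. Each camera call takes 0.05 s, during which the arm holds its last target. There are 200 camera calls.

## Working session

There is one attempt and no reset: what is moved stays moved. The work goes in short steps, Python scripts to look and compute and a tool call to move; the robot and the scene stay as the last step left them, time stands still between calls to the robot, and variables do not carry over. Pictures are saved under pics/ and viewed, about 8 in all and at most 12, crops included, and the job is handed in when it is done.

Besides the shell and the picture viewer there is one more tool, called after "Emit:" in YAML: its name, and indented under it one key for each argument. carry_out: Moves the arm, as the interface text tells. Its arguments: {"type":"object","properties":{"plan":{"type":"array"},"squeeze":{"type":"number"}},"required":["plan"]}

```bash
mkdir -p pics; cat > h.py <<'E'
from workcell import *
import numpy as np, cv2
def snap(n,f):
    p,d=capture(n); np.savez(f'pics/{f}.npz',p=p,d=d); cv2.imwrite(f'pics/{f}.png',p[:,:,::-1]); return p,d
def K(n):
    c=camera_params(n); f=192/np.tan(np.radians(c['vertical_fov'])/2)
    return np.array([[f,0,c['cx']],[0,f,c['cy']],[0,0,1.]]),np.array(c['distortion'],float),np.array(c['T'],float)
def ray(n,u,v):
    k,D,T=K(n); q=cv2.undistortPoints(np.array([[[u,v]]],float),k,D)[0,0]
    return T[:3,3],T[:3,:3]@np.array([q[0],-q[1],-1])
def atz(n,u,v,z):
    o,r=ray(n,u,v); return o+r*(z-o[2])/r[2]
def atd(n,u,v,d):
    o,r=ray(n,u,v); return o+r*d
def cloud(n,d):
    k,D,T=K(n); v,u=np.mgrid[:384,:512]
    q=cv2.undistortPoints(np.stack([u,v],-1).reshape(-1,1,2).astype(float),k,D)[:,0]
    P=np.c_[q[:,0],-q[:,1],-np.ones(len(q))]*d.reshape(-1,1)
    return (P@T[:3,:3].T+T[:3,3]).reshape(384,512,3)
def proj(n,P):
    k,D,T=K(n); c=(np.atleast_2d(P)-T[:3,3])@T[:3,:3]
    return cv2.projectPoints(c*[1,-1,-1],np.zeros(3),np.zeros(3),k,D)[0][:,0]
E
python3 - <<'E'
from h import *
a,_=snap('scene','s0'); b,_=snap('top','t0')
for n in('scene','top'): print(camera_params(n))
print(get_state())
E
```

```text
{'vertical_fov': 47.50940731924975, 'cx': 249.10338922245444, 'cy': 181.87409862737172, 'distortion': array([-0.08610115,  0.        ,  0.        ,  0.        ,  0.        ]), 'T': array([[ 7.12884945e-01, -4.43187284e-01,  5.43488810e-01,
         1.18748255e+03],
       [ 7.01269368e-01,  4.46047459e-01, -5.56114141e-01,
        -7.12087838e+02],
       [ 4.04091305e-03,  7.77577454e-01,  6.28774184e-01,
         8.84894777e+02],
       [ 0.00000000e+00,  0.00000000e+00,  0.00000000e+00,
         1.00000000e+00]])}
{'vertical_fov': 52.978303030522525, 'cx': 259.6557610522536, 'cy': 197.94548152583985, 'distortion': array([0.03841339, 0.        , 0.        , 0.        , 0.        ]), 'T': array([[ 7.37368433e-03,  9.97732863e-01, -6.68936684e-02,
         4.35993953e+02],
       [-9.99963243e-01,  7.64977166e-03,  3.87204475e-03,
        -2.16398501e+01],
       [ 4.37498759e-03,  6.68626584e-02,  9.97752597e-01,
         1.41957521e+03],
       [ 0.00000000e+00,  0.00000000e+00,  0.00000000e+00,
         1.00000000e+00]])}
{'t': 0.1, 'joint_pos': array([ 1.23459824e+00,  2.77085310e-01, -2.77613426e-02,  1.26798997e+00,
       -5.23055803e-06,  1.46740282e+00]), 'joint_velocities': array([-4.86075104e-04, -1.01471541e-03,  3.86808315e-03, -8.32756400e-04,
        8.66240272e-05,  1.45779446e-03]), 'joint_torque': array([ 4.01824345e-04, -4.46708107e+01,  2.96128696e+01,  8.47476069e-03,
       -1.16445453e-04,  6.72701105e-06]), 'tcp_pos': array([143.94958773, 607.42281185, 209.04564143]), 'tool_rot': array([ 0.18121289,  1.56349745, -0.18434846]), 'wrist_force': array([-0.14046296, -0.56221846,  0.60301658]), 'wrist_torque': array([ 0.01602166, -0.03147714,  0.04917334]), 'grip_width': 85.24396112545644}
```

View pics/s0.png

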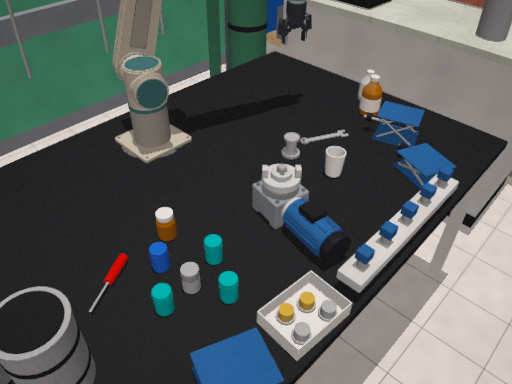

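View pics/t0.png

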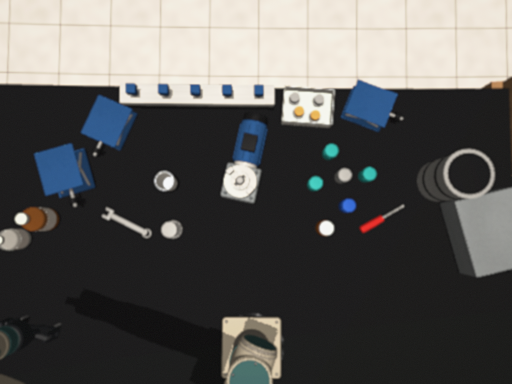

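The scene view shows the hub at (282,182) on the gearbox with the motor towards the lower right. Cap candidates are grey (190,278), turquoise (213,249), (163,299) and (229,287), and blue (159,257). Only the grey one is steel, and it is at (344,175) in the top view. Next I'll enlarge the crops and measure.

```bash
python3 - <<'E'
from h import *
s=np.load('pics/s0.npz');t=np.load('pics/t0.npz')
cr=lambda p,u,v,w,h,k:cv2.resize(p[v:v+h,u:u+w,::-1],None,fx=k,fy=k,interpolation=cv2.INTER_CUBIC)
A=cr(s['p'],240,150,80,60,5);B=cr(s['p'],150,235,80,60,5);C=cr(t['p'],210,155,64,48,6.25);D=cr(t['p'],310,145,64,48,6.25)
cv2.imwrite('pics/c0.png',np.vstack([np.hstack([A,B]),np.hstack([C,D])]))
for n,z in(('top',t),('scene',s)):
    P=cloud(n,z['d'])
    for nm,zz,(x0,x1,y0,y1) in (('a',0,(0,0,0,0)),):
        pass
    np.save(f'pics/{n}_P.npy',P)
P=np.load('pics/top_P.npy')
for nm,u,v in(('cap',344,175),('hub',239,180),('motor',247,140),('jar',326,228),('blank',171,229),('beaker',165,181),('blue',348,205),('tq',315,183),('tq2',369,174),('tq3',331,151),('benchy',300,250)):
    print(nm,P[v,u].round(), np.round(P[v-3:v+4,u-3:u+4,2].max()))
Q=P.reshape(-1,3)
c0=P[175,344]
m=(np.hypot(*(Q[:,:2]-c0[:2]).T)<45)&(Q[:,2]>55)&(Q[:,2]<85); print('cap top',Q[m].mean(0),m.sum(),Q[m].min(0),Q[m].max(0))
h0=P[180,239]
m=(np.hypot(*(Q[:,:2]-h0[:2]).T)<90)&(Q[:,2]>120); 
for r in Q[m][Q[m][:,2]>128]: print(r.round(),end='')
E
```

```text
cap [ 610. -323.   72.] 77.0
hub [579.  42. 162.] 1420.0
motor [721.  18. 121.] 123.0
jar [ 423. -257.   82.] 93.0
blank [416. 280.  72.] 84.0
beaker [590. 320.  10.] 31.0
blue [ 504. -338.   65.] 79.0
tq [ 580. -221.   75.] 76.0
tq2 [ 613. -409.   78.] 1420.0
tq3 [ 696. -279.   66.] 76.0
benchy [ 341. -176.   -1.] 6.0
cap top [ 612.47105237 -321.9558063    69.68576924] 144 [ 591.93358481 -345.03676324   55.33384151] [ 635.13197975 -300.52554009   77.8733323 ]
[632.  57. 137.][633.  54. 133.][633.  51. 129.][632.  47. 135.][633.  44. 135.][633.  40. 134.][633.  37. 133.][633.  34. 130.][633.  30. 134.][633.  27. 131.][633.  23. 134.][625.  72. 158.][625.  68. 162.][629.  64. 132.][629.  60. 134.][629.  57. 137.][630.  54. 131.][630.  50. 131.][629.  47. 136.][630.  44. 129.][630.  40. 133.][630.  37. 131.][629.  34. 134.][629.  30. 134.][630.  27. 131.][630.  23. 133.][629.  20. 134.][630.  17. 133.][621.  75. 163.][622.  72. 162.][621.  68. 163.][621.  65. 164.][626.  64. 131.][625.  60. 139.][626.  57. 136.][626.  54. 134.][626.  50. 136.][626.  47. 134.][626.  43. 136.][626.  40. 
[... 11833 characters left out ...]
.  12. 161.][537.   9. 153.][535.  69. 134.][535.  66. 135.][535.  63. 132.][535.  60. 130.][535.  56. 137.][534.  52. 142.][535.  49. 136.][535.  46. 136.][535.  42. 138.][535.  39. 137.][535.  36. 137.][535.  33. 133.][535.  29. 139.][535.  26. 130.][535.  22. 135.][535.  19. 140.][535.  16. 136.][535.  12. 134.][531.  62. 136.][531.  59. 138.][531.  56. 133.][531.  53. 134.][531.  49. 134.][532.  46. 131.][531.  42. 138.][532.  39. 132.][532.  36. 134.][531.  32. 139.][531.  29. 136.][532.  26. 135.][532.  22. 135.][531.  19. 138.][528.  56. 131.][528.  53. 133.][528.  49. 133.][528.  46. 135.][528.  42. 135.][528.  39. 136.][528.  36. 134.][528.  32. 137.][528.  29. 134.][528.  26. 132.]
```

View pics/c0.png

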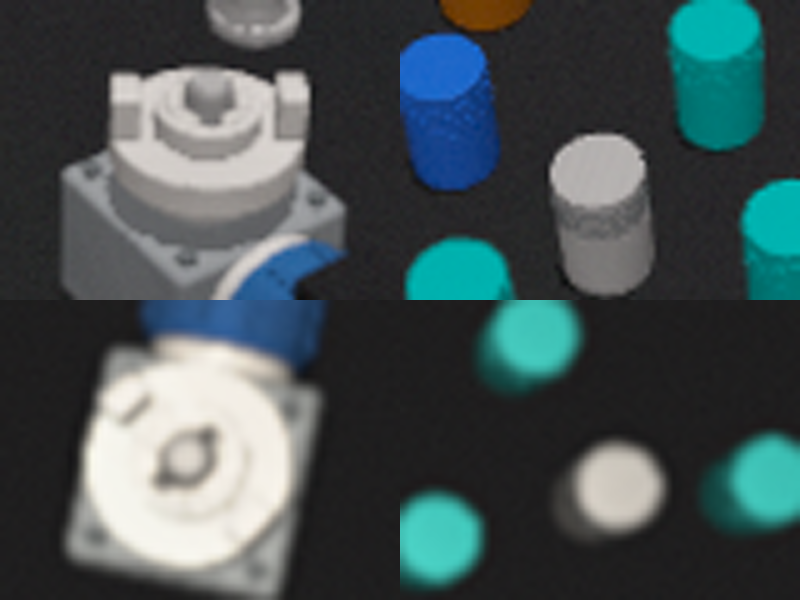

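The crop confirms it. The grey cylinder with the dark groove band at scene (190,278) is the cap, and the other four are blue or turquoise. The hub's lugs lie roughly along world 45° and the motor roughly along -10°. Heights check out: lugs 162, flange 134, shaft 166. I'll fit the numbers and plan the approach.

```bash
cat >> h.py <<'E'
from scipy.spatial.transform import Rotation as Ro
from scipy.optimize import least_squares
def delta(pos,jaw_deg):
    """remaining move: shift (cm) in present tool axes, and turn about tool x (deg) so tool y lies along jaw_deg (mod 180 options shown)"""
    s=get_state(); R=Ro.from_rotvec(s['tool_rot']).as_matrix()
    print('t',s['t'].round(2) if hasattr(s['t'],'round') else s['t'],'tcp',s['tcp_pos'].round(1),'F',s['wrist_force'].round(1),'w',round(s['grip_width'],1),'j6',round(s['joint_pos'][5],2))
    print('tool x',R[:,0].round(3),'y',R[:,1].round(3),'z',R[:,2].round(3))
    a=np.degrees(np.arctan2(R[1,1],R[0,1])); 
    print('shift cm',(R.T@(np.array(pos)-s['tcp_pos'])/10).round(2),'jaw now',a.round(1),'twist x',(-((jaw_deg-a+180)%360-180)).round(1))
def circ(Q,r=None):
    f=lambda p:np.hypot(Q[:,0]-p[0],Q[:,1]-p[1])-p[2]
    return least_squares(f,[*Q[:,:2].mean(0),r or 30],loss='soft_l1').x
E
python3 - <<'E'
from h import *
for n in('top','scene'):
    P=np.load(f'pics/{n}_P.npy').reshape(-1,3)
    d=P[:,:2]-[580.5,41]; r=np.hypot(*d.T); z=P[:,2]
    b=P[(r<31)&(r>16)&(z>146)&(z<156)]
    L=P[(r>36)&(r<58)&(z>157)&(z<168)]; A=L[L[:,1]>41].mean(0);B=L[L[:,1]<41].mean(0)
    print(n,'lugs',A.round(1),B.round(1),'mid',((A+B)/2).round(1),'ang',np.degrees(np.arctan2(*(A-B)[1::-1])).round(1))
    S=P[(r<15)&(z>160)]; print(' shaft',S.mean(0).round(1),len(S))
    m=(z>60)&(z<130)&(np.hypot(P[:,0]-710,P[:,1]-20)<60)&(P[:,0]>665); M=P[m]
    c,V=np.linalg.eigh(np.cov(M[:,:2].T)); print(' motor',M.mean(0).round(),np.degrees(np.arctan2(V[1,1],V[0,1])).round(1), 'by centre',np.degrees(np.arctan2(M[:,1].mean()-41,M[:,0].mean()-580.5)).round(1))
    fl=P[(r<75)&(z>128)&(z<140)]; 
    q=np.concatenate([P[(r<56)&(z>96+18)&(z<140)&(r>35)]]); print(' flange box',fl.min(0).round(),fl.max(0).round())
    C=P[(np.hypot(P[:,0]-611,P[:,1]+322)<28)&(z>64)&(z<78)]; print(' cap',C.mean(0).round(1),len(C),((C.min(0)+C.max(0))/2).round(1))
delta([526,28,200],315)
E
```

```text
top lugs [613.1  73.2 162.9] [549.1   8.3 162.9] mid [581.1  40.7 162.9] ang 45.4
 shaft [580.2  40.3 166.1] 53
 motor [712.  14.  98.] 161.9 by centre -11.7
 flange box [528. -11. 128.] [633.  94. 140.]
 cap [ 612.7 -323.1   70.3] 135 [ 613.5 -323.3   71. ]
scene lugs [612.8  70.8 160.8] [549.6   3.5 161.4] mid [581.2  37.2 161.1] ang 46.8
 shaft [581.5  36.7 164.5] 45
 motor [716.  -5.  97.] -169.7 by centre -18.8
 flange box [527. -17. 128.] [635.  95. 140.]
 cap [ 613.1 -328.3   68.8] 236 [ 613.3 -327.    68.6]
t 0.1 tcp [143.9 607.4 209. ] F [-0.1 -0.6  0.6] w 85.2 j6 1.47
tool x [-0.001 -0.002 -1.   ] y [ 0.231  0.973 -0.002] z [ 0.973 -0.231 -0.   ]
shift cm [  0.99 -47.56  50.54] jaw now 76.7 twist x 121.7
```

Both cameras agree on the cap-to-hub offset to about 1 mm, with the hub axis near (581,39). To line up the keyways, the hub x axis has to turn counter-clockwise by about 34°. I'll push lug_b with closed fingers at z≈150, so that after the drop the fingers clear the lug.

Emit:
carry_out:
  plan:
    - {"fingers":0,"linear":[0,-3.96,4.21],"twist":[0,0,0]}
    - {"fingers":0,"linear":[0,-3.96,4.21],"twist":[0,0,0]}
    - {"fingers":0,"linear":[0,-3.96,4.21],"twist":[0,0,0]}
    - {"fingers":0,"linear":[0,-3.96,4.21],"twist":[0,0,0]}
    - {"fingers":0,"linear":[0,-3.96,4.21],"twist":[0,0,0]}
    - {"fingers":0,"linear":[0,-3.96,4.21],"twist":[0,0,0]}
    - {"fingers":0,"linear":[0,-3.96,4.21],"twist":[0,0,0]}
    - {"fingers":0,"linear":[0,-3.96,4.21],"twist":[0,0,0]}

```text
t: 1.1
tcp_pos: [399.3, 220.4, 209.9]
tool_rot: [0.183, 1.563, -0.183]
wrist_force: [1.4, -0.3, -0.2]
grip_width: 0.3
```

Emit:
carry_out:
  plan:
    - {"fingers":0,"linear":[0,-3.96,4.21],"twist":[0,0,0]}
    - {"fingers":0,"linear":[0,-3.96,4.21],"twist":[0,0,0]}
    - {"fingers":0,"linear":[0,0,0],"twist":[-9.7,0,0]}
    - {"fingers":0,"linear":[0,0,0],"twist":[-9.7,0,0]}
    - {"fingers":0,"linear":[0,0,0],"twist":[-9.7,0,0]}
    - {"fingers":0,"linear":[0,0,0],"twist":[-9.7,0,0]}
    - {"fingers":0,"linear":[0,0,0],"twist":[-9.7,0,0]}
    - {"fingers":0,"linear":[0,0,0],"twist":[-9.7,0,0]}

```text
t: 2.1
tcp_pos: [462.0, 125.6, 209.6]
tool_rot: [-0.616, 1.483, 0.617]
wrist_force: [-0.7, -0.5, -0.0]
grip_width: 0.3
```

```bash
python3 -c "
from h import *
delta([522,32,150],135)"
```

```text
t 2.1 tcp [462.  125.6 209.6] F [-0.7 -0.5 -0. ] w 0.3 j6 -0.66
tool x [-0.001 -0.    -1.   ] y [-0.709  0.705  0.001] z [ 0.705  0.709 -0.001]
shift cm [  5.95 -10.86  -2.4 ] jaw now 135.2 twist x 0.2
```

Emit:
carry_out:
  plan:
    - {"fingers":0,"linear":[0,-5.4,-1.2],"twist":[0,0,0]}
    - {"fingers":0,"linear":[0,-5.4,-1.2],"twist":[0,0,0]}
    - {"fingers":0,"linear":[3,0,0],"twist":[0,0,0]}
    - {"fingers":0,"linear":[2.95,0,0],"twist":[0,0,0]}
    - {"fingers":0,"linear":[0,0,0],"twist":[0,0,0]}

```text
t: 2.72
tcp_pos: [518.7, 32.2, 147.8]
tool_rot: [-0.61, 1.489, 0.615]
wrist_force: [-0.1, 0.0, -1.2]
grip_width: -0.1
```

```bash
python3 - <<'E'
from h import *
delta([526,28,150],135)
p,d=snap('top','t1'); q,_=snap('scene','s1')
cr=lambda p,u,v,w,h,k:cv2.resize(p[v:v+h,u:u+w,::-1],None,fx=k,fy=k,interpolation=cv2.INTER_CUBIC)
cv2.imwrite('pics/c1.png',np.hstack([cr(q,230,120,80,90,5),cr(p,210,145,64,72,6.25)]))
E
```

```text
t 2.725 tcp [518.7  32.2 147.8] F [-0.1  0.  -1.2] w -0.1 j6 -0.85
tool x [-0.007  0.    -1.   ] y [-0.705  0.709  0.005] z [ 0.709  0.705 -0.005]
shift cm [-0.23 -0.81  0.22] jaw now 134.8 twist x -0.2
```

View pics/c1.png

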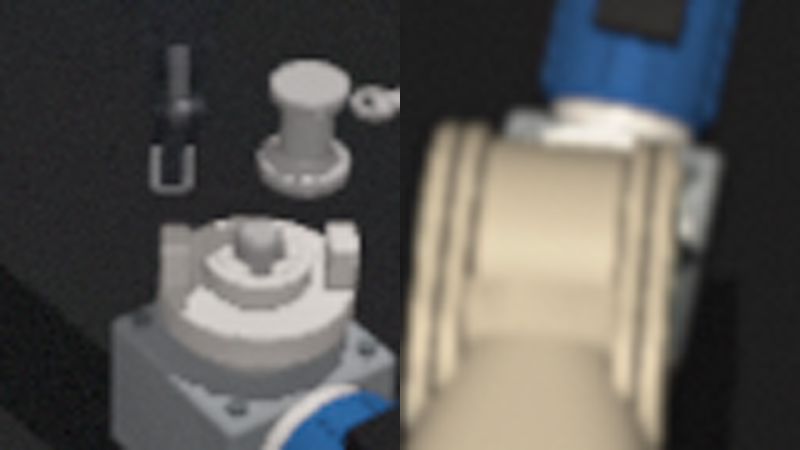

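```bash
python3 - <<'E'
from h import *
print(proj('scene',[[518.7,32.2,147.8],[518.7,32.2,230],[549,4,162]]).round(1))
p=np.load('pics/s1.npz')['p']; cv2.imwrite('pics/c2.png',cv2.resize(p[40:240,150:400,::-1],None,fx=3,fy=3,interpolation=cv2.INTER_CUBIC))
E
```

```text
[[263.9 162.5]
 [264.7 138.2]
 [265.1 167.2]]
```

View pics/c2.png

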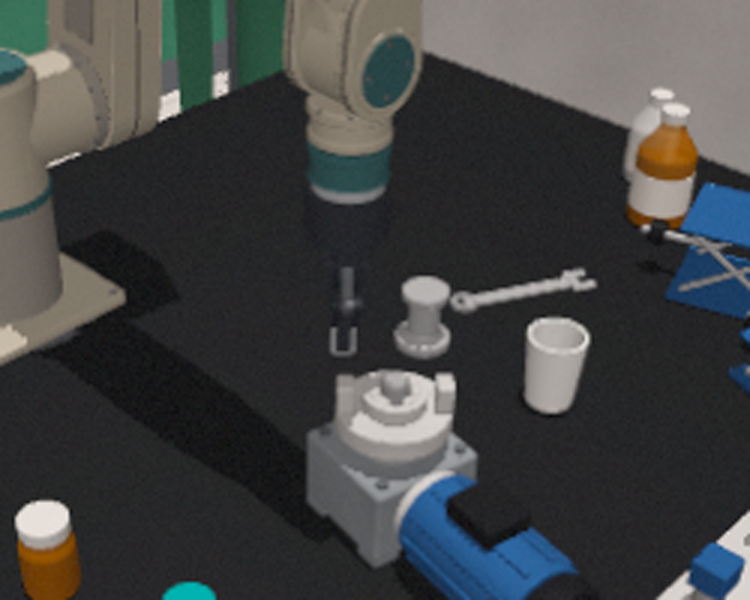

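```bash
python3 - <<'E'
from h import *
z=np.load('pics/s1.npz');P=cloud('scene',z['d'])
for v in range(140,170,2): print(v,[tuple(P[v,u].round().astype(int)) for u in (260,264,268)], z['p'][v,264])
E
```

```text
140 [(np.int64(520), np.int64(12), np.int64(234)), (np.int64(559), np.int64(-15), np.int64(265)), (np.int64(565), np.int64(-6), np.int64(264))] [69 68 71]
142 [(np.int64(286), np.int64(266), np.int64(-3)), (np.int64(558), np.int64(-14), np.int64(258)), (np.int64(567), np.int64(-9), np.int64(260))] [73 72 75]
144 [(np.int64(516), np.int64(17), np.int64(217)), (np.int64(555), np.int64(-10), np.int64(248)), (np.int64(561), np.int64(-1), np.int64(247))] [50 49 54]
146 [(np.int64(529), np.int64(3), np.int64(223)), (np.int64(549), np.int64(-3), np.int64(236)), (np.int64(554), np.int64(7), np.int64(233))] [33 33 37]
148 [(np.int64(315), np.int64(235), np.int64(0)), (np.int64(536), np.int64(12), np.int64(216)), (np.int64(548), np.int64(15), np.int64(220))] [38 40 42]
150 [(np.int64(323), np.int64(227), np.int64(-1)), (np.int64(525), np.int64(24), np.int64(198)), (np.int64(529), np.int64(36), np.int64(194))] [36 34 42]
152 [(np.int64(330), np.int64(220), np.int64(-3)), (np.int64(529), np.int64(20), np.int64(195)), (np.int64(531), np.int64(34), np.int64(189))] [39 41 42]
154 [(np.int64(341), n
[... 501 characters left out ...]
 np.int64(187), np.int64(5)), (np.int64(383), np.int64(203), np.int64(-1))] [40 36 38]
162 [(np.int64(372), np.int64(176), np.int64(-2)), (np.int64(381), np.int64(185), np.int64(-2)), (np.int64(394), np.int64(191), np.int64(2))] [36 38 36]
164 [(np.int64(383), np.int64(164), np.int64(2)), (np.int64(392), np.int64(174), np.int64(1)), (np.int64(400), np.int64(185), np.int64(-1))] [66 62 63]
166 [(np.int64(391), np.int64(156), np.int64(2)), (np.int64(542), np.int64(7), np.int64(161)), (np.int64(526), np.int64(42), np.int64(134))] [139 137 133]
168 [(np.int64(396), np.int64(149), np.int64(0)), (np.int64(548), np.int64(0), np.int64(161)), (np.int64(557), np.int64(7), np.int64(162))] [144 138 136]
```

```bash
python3 - <<'E'
from h import *
o,r=ray('scene',264,159)
for x in (519,525,530): print((o+r*(x-o[0])/r[0]).round(1))
z=np.load('pics/s1.npz');P=cloud('scene',z['d'])
m=(P[...,2]>165)&(P[...,2]<190)&(abs(P[...,0]-520)<40)&(abs(P[...,1]-30)<40)
for v,u in np.argwhere(m): print(v,u,P[v,u].round().astype(int).tolist(),end=' ')
z=np.load('pics/s0.npz');P=cloud('scene',z['d'])
print(proj('scene',[144,607,209]),'start')
s=z['p'][:60,260:330,::-1]; cv2.imwrite('pics/c3.png',cv2.resize(s,None,fx=8,fy=8,interpolation=cv2.INTER_CUBIC))
E
```

```text
[519.   31.7 160.4]
[525.   25.  166.9]
[530.   19.4 172.3]
151 268 [526, 40, 187] 152 261 [516, 22, 188] 152 268 [531, 34, 189] 153 261 [521, 17, 189] 153 263 [525, 20, 190] 153 265 [529, 24, 190] 153 267 [530, 31, 187] 153 268 [531, 34, 186] 154 261 [518, 19, 184] 154 262 [523, 18, 187] 154 263 [527, 18, 189] 154 264 [524, 25, 183] 154 265 [526, 27, 184] 154 266 [530, 27, 185] 154 267 [529, 33, 182] 154 268 [529, 36, 181] 155 261 [518, 20, 179] 155 262 [524, 17, 184] 155 263 [525, 21, 183] 155 264 [528, 21, 184] 155 265 [529, 25, 183] 155 266 [534, 23, 186] 155 267 [529, 33, 179] 155 268 [534, 31, 182] 156 261 [518, 19, 177] 156 262 [522, 20, 178] 156 263 [524, 22, 178] 156 264 [527, 22, 180] 156 265 [528, 25, 179] 156 266 [531, 26, 180] 156 267 [525, 37, 171] 156 268 [532, 34, 176] 157 261 [518, 20, 172] 157 262 [520, 21, 173] 157 263 [523, 23, 174] 157 264 [524, 26, 173] 157 265 [524, 30, 171] 157 266 [527, 31, 172] 157 267 [528, 34, 171] [[293.80773658  50.26448218]] start
```

View pics/c3.png

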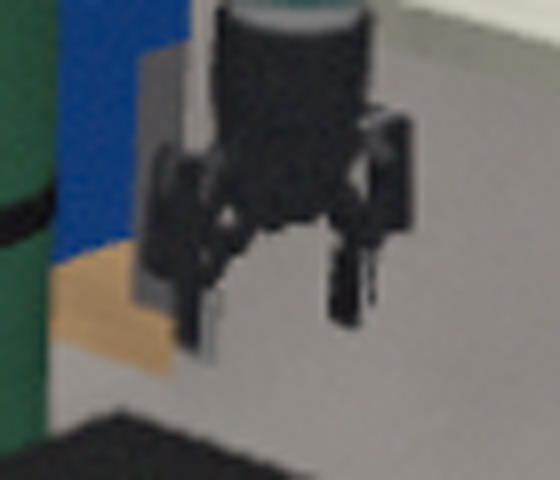

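The picture shows the shut finger tips about 10-20 mm higher than the reported TCP would put them, though this is uncertain. I'll push gently and watch the force.

Emit:
carry_out:
  plan:
    - {"fingers":0,"linear":[0,-0.4,0],"twist":[0,0,0]}
    - {"fingers":0,"linear":[0,-0.4,0.05],"twist":[0,0,0]}
    - {"fingers":0,"linear":[0,-0.4,0.05],"twist":[0,0,0]}
    - {"fingers":0,"linear":[0,-0.25,-0.15],"twist":[-3,0,0]}
    - {"fingers":0,"linear":[0,-0.25,-0.15],"twist":[-3,0,0]}
    - {"fingers":0,"linear":[0,-0.25,-0.15],"twist":[-3,0,0]}
    - {"fingers":0,"linear":[0,0,0],"twist":[0,0,0]}

```text
t: 3.7
tcp_pos: [533.8, 15.8, 150.9]
tool_rot: [-0.733, 1.443, 0.732]
wrist_force: [-0.6, -0.0, 0.3]
grip_width: -0.2
```

```bash
cat > hub.py <<'E'
from h import *
import sys
def hub(f,c=(581,39)):
    p,d=snap('scene',f); P=cloud('scene',d).reshape(-1,3); q=P[:,:2]-[581.2,37.2]; r=np.hypot(*q.T); z=P[:,2]
    for a,b in((157,168),(141,151)):
        L=P[(r>37)&(r<56)&(z>a)&(z<b)]; an=np.degrees(np.arctan2(L[:,1]-37.2,L[:,0]-581.2))
        print((a,b),len(L),np.histogram(an%360,bins=18,range=(0,360))[0])
        for nm,M in(('A',L[(an>10)&(an<130)]),('B',L[(an<-40)|(an>170)])):
            if len(M): print('  ',nm,M.mean(0).round(1),len(M),'ang',np.degrees(np.arctan2(*(M.mean(0)[:2]-[581.2,37.2])[::-1])).round(1))
    m=P[(r<55)&(r>33)]; h,e=np.histogram(m[:,2],bins=np.arange(90,170,3)); print(dict(zip(e[:-1].tolist(),h.tolist())))
if __name__=='__main__': hub(sys.argv[1]); delta([528,24,150],135)
E
python3 hub.py s2
```

```text
(157, 168) 72 [ 0 11 20  7  0  0  0  0  0  0  8 26  0  0  0  0  0  0]
   A [612.6  70.5 161.2] 38 ang 46.7
   B [549.4   4.5 160.7] 34 ang -134.1
(141, 151) 43 [ 0 18  2  1  0  0  0  0  0  0  2 19  1  0  0  0  0  0]
   A [616.8  65.1 145.3] 21 ang 38.0
   B [ 5.532e+02 -4.000e-01  1.459e+02] 22 ang -126.6
{90: 95, 93: 0, 96: 0, 99: 0, 102: 0, 105: 0, 108: 0, 111: 12, 114: 33, 117: 29, 120: 31, 123: 31, 126: 32, 129: 63, 132: 189, 135: 58, 138: 11, 141: 13, 144: 13, 147: 15, 150: 11, 153: 12, 156: 17, 159: 33, 162: 25, 165: 0}
t 3.75 tcp [533.6  16.  150.8] F [ 0.8  0.7 -0.8] w -0.1 j6 -1.03
tool x [ 0.  0. -1.] y [-0.807  0.591 -0.   ] z [0.591 0.807 0.   ]
shift cm [0.08 0.93 0.32] jaw now 143.8 twist x 8.8
```

There is no force and the hub hasn't moved, so the tips are above the lug top. I'll back off and lower.

Emit:
carry_out:
  plan:
    - {"fingers":0,"linear":[0,0.75,0.45],"twist":[9,0,0]}
    - {"fingers":0,"linear":[0,0.9,0],"twist":[0,0,0]}
    - {"fingers":0,"linear":[0,0,0],"twist":[0,0,0]}
    - {"fingers":0,"linear":[0.7,0,0],"twist":[0,0,0]}
    - {"fingers":0,"linear":[0.7,0,0],"twist":[0,0,0]}
    - {"fingers":0,"linear":[0,0,0],"twist":[0,0,0]}

```text
t: 4.5
tcp_pos: [522.8, 30.4, 135.5]
tool_rot: [-0.612, 1.485, 0.613]
wrist_force: [-0.9, -0.2, 0.0]
grip_width: 0.1
```

```bash
python3 - <<'E'
from h import *
delta([528,24,140],135)
z,d=snap('scene','s3');P=cloud('scene',d)
for v in range(156,172): print(v,[P[v,u].round().astype(int).tolist() for u in (262,264,266)])
E
```

```text
t 4.5 tcp [522.8  30.4 135.5] F [-0.9 -0.2  0. ] w 0.1 j6 -0.85
tool x [-0.002  0.    -1.   ] y [-0.705  0.709  0.002] z [ 0.709  0.705 -0.001]
shift cm [-0.45 -0.82 -0.08] jaw now 134.9 twist x -0.1
156 [[524, 17, 181], [532, 17, 185], [536, 21, 185]]
157 [[527, 14, 180], [529, 20, 178], [533, 24, 179]]
158 [[529, 12, 179], [527, 22, 173], [537, 20, 179]]
159 [[527, 14, 173], [529, 20, 171], [536, 21, 174]]
160 [[527, 15, 169], [531, 19, 170], [535, 22, 170]]
161 [[525, 17, 164], [528, 22, 163], [532, 26, 163]]
162 [[522, 20, 158], [524, 27, 155], [529, 29, 157]]
163 [[378, 179, -4], [389, 177, 2], [393, 183, 1]]
164 [[387, 169, 1], [390, 176, 0], [395, 180, 0]]
165 [[391, 165, 1], [539, 10, 162], [546, 11, 164]]
166 [[394, 162, 1], [543, 5, 163], [544, 13, 159]]
167 [[398, 157, 1], [546, 2, 162], [550, 7, 162]]
168 [[401, 155, -1], [549, 0, 161], [551, 5, 160]]
169 [[405, 150, 0], [551, -2, 160], [556, 0, 161]]
170 [[533, 9, 141], [553, -4, 159], [555, 1, 158]]
171 [[537, 5, 141], [551, -2, 153], [558, -2, 157]]
```

Emit:
carry_out:
  plan:
    - {"fingers":0,"linear":[0.35,0,0],"twist":[0,0,0]}
    - {"fingers":0,"linear":[0,-0.4,0],"twist":[0,0,0]}
    - {"fingers":0,"linear":[0,-0.4,0],"twist":[0,0,0]}
    - {"fingers":0,"linear":[0,-0.25,-0.15],"twist":[-3,0,0]}
    - {"fingers":0,"linear":[0,-0.25,-0.15],"twist":[-3,0,0]}
    - {"fingers":0,"linear":[0,-0.25,-0.15],"twist":[-3,0,0]}
    - {"fingers":0,"linear":[0,0,0],"twist":[0,0,0]}

```text
t: 5.42
tcp_pos: [532.2, 16.3, 133.3]
tool_rot: [-0.732, 1.443, 0.733]
wrist_force: [0.3, 0.5, 0.3]
grip_width: -0.0
```

```bash
python3 hub.py s4
```

```text
(157, 168) 80 [ 0 15 20  4  0  0  0  0  0  0 18 23  0  0  0  0  0  0]
   A [611.7  69.  162.2] 39 ang 46.2
   B [546.6   4.7 161. ] 41 ang -136.8
(141, 151) 31 [ 0 14  2  0  0  0  0  0  0  0  0 12  3  0  0  0  0  0]
   A [617.3  63.7 146.7] 16 ang 36.2
   B [554.7  -3.9 145.7] 15 ang -122.8
{90: 97, 93: 5, 96: 0, 99: 0, 102: 0, 105: 0, 108: 4, 111: 16, 114: 34, 117: 26, 120: 33, 123: 31, 126: 34, 129: 88, 132: 162, 135: 54, 138: 17, 141: 8, 144: 6, 147: 12, 150: 15, 153: 10, 156: 14, 159: 37, 162: 26, 165: 4}
t 5.475 tcp [532.2  16.3 133.3] F [ 0.2  0.2 -0.1] w -0.2 j6 -1.03
tool x [ 0.001  0.    -1.   ] y [-0.807  0.591 -0.   ] z [0.591 0.807 0.   ]
shift cm [-1.67  0.79  0.37] jaw now 143.8 twist x 8.8
```

No contact yet. The depth points suggest the finger tip is only about 7 mm half-thick, so contact should be imminent. I'll continue along the arc.

Emit:
carry_out:
  plan:
    - {"fingers":0,"linear":[0,-0.25,-0.05],"twist":[0,0,0]}
    - {"fingers":0,"linear":[0,-0.25,-0.1],"twist":[-3,0,0]}
    - {"fingers":0,"linear":[0,-0.25,-0.1],"twist":[-3,0,0]}
    - {"fingers":0,"linear":[0,-0.25,-0.1],"twist":[-3,0,0]}
    - {"fingers":0,"linear":[0,0,0],"twist":[0,0,0]}

```text
t: 6.1
tcp_pos: [538.3, 8.0, 133.1]
tool_rot: [-0.853, 1.397, 0.853]
wrist_force: [-0.3, 0.6, 0.5]
grip_width: -0.1
```

```bash
python3 hub.py s5
```

```text
(157, 168) 86 [ 0  1 25 15  0  0  0  0  0  0  4 26 15  0  0  0  0  0]
   A [606.5  74.  162.3] 41 ang 55.5
   B [554.1  -0.  161.4] 45 ang -126.0
(141, 151) 42 [ 0  0 17  3  0  0  0  0  0  0  0  5 17  0  0  0  0  0]
   A [611.   71.  145.7] 20 ang 48.7
   B [560.   -5.2 146.3] 22 ang -116.5
{90: 94, 93: 6, 96: 0, 99: 0, 102: 0, 105: 0, 108: 5, 111: 25, 114: 25, 117: 33, 120: 37, 123: 27, 126: 32, 129: 90, 132: 148, 135: 61, 138: 21, 141: 12, 144: 15, 147: 14, 150: 9, 153: 17, 156: 19, 159: 32, 162: 28, 165: 12}
t 6.15 tcp [538.3   8.  133.1] F [-0.6  1.2  0.4] w -0.2 j6 -1.2
tool x [ 0. -0. -1.] y [-0.889  0.457 -0.   ] z [0.457 0.889 0.   ]
shift cm [-1.69  1.65  0.96] jaw now 152.8 twist x 17.8
```

Emit:
carry_out:
  plan:
    - {"fingers":0,"linear":[0,-0.25,-0.12],"twist":[-3,0,0]}
    - {"fingers":0,"linear":[0,-0.25,-0.12],"twist":[-3,0,0]}
    - {"fingers":0,"linear":[0,-0.25,-0.12],"twist":[-3,0,0]}
    - {"fingers":0,"linear":[0,-0.25,-0.12],"twist":[-3,0,0]}
    - {"fingers":0,"linear":[0,-0.25,-0.12],"twist":[-3,0,0]}
    - {"fingers":0,"linear":[0,-0.25,-0.12],"twist":[-3,0,0]}
    - {"fingers":0,"linear":[0,0,0],"twist":[0,0,0]}

```text
t: 7.02
tcp_pos: [549.8, -4.1, 133.0]
tool_rot: [-1.09, 1.282, 1.09]
wrist_force: [0.0, 0.6, 0.0]
grip_width: 0.2
```

```bash
python3 hub.py s6
```

```text
(157, 168) 37 [ 0  0  0 14  5  0  0  0  0  0  0  1 16  1  0  0  0  0]
   A [594.5  82.1 158.2] 19 ang 73.5
   B [564.1  -7.4 160.7] 18 ang -111.0
(141, 151) 50 [ 0  0  3 17  5  0  0  0  0  0  0  0  9 16  0  0  0  0]
   A [597.3  77.2 146.3] 25 ang 68.1
   B [573.1 -10.3 146.3] 25 ang -99.7
{90: 77, 93: 0, 96: 0, 99: 0, 102: 1, 105: 23, 108: 33, 111: 23, 114: 29, 117: 32, 120: 41, 123: 86, 126: 144, 129: 44, 132: 37, 135: 9, 138: 16, 141: 15, 144: 14, 147: 18, 150: 11, 153: 30, 156: 41, 159: 7, 162: 3, 165: 3}
t 7.075 tcp [549.9  -4.1 133.1] F [ 0.1 -0.1 -0.3] w 0.1 j6 -1.53
tool x [ 0.    -0.001 -1.   ] y [-0.987  0.16  -0.   ] z [ 0.16   0.987 -0.001]
shift cm [-1.7   2.61  2.42] jaw now 170.8 twist x 35.8
```

```bash
python3 hub.py s7; python3 - <<'E'
from h import *
p=np.load('pics/s7.npz')['p']; cv2.imwrite('pics/c4.png',cv2.resize(p[140:230,230:340,::-1],None,fx=6,fy=6,interpolation=cv2.INTER_CUBIC))
E
```

```text
(157, 168) 11 [ 0  0  0  0  0  0  0  0  0  0  0  0 11  0  0  0  0  0]
   B [558.1  -8.9 163.4] 11 ang -116.7
(141, 151) 80 [ 0  0  0 25 14  0  0  0  0  0  0  5 23 13  0  0  0  0]
   A [592.4  81.4 145. ] 39 ang 75.7
   B [567.5  -6.7 144.9] 41 ang -107.4
{90: 40, 93: 8, 96: 14, 99: 34, 102: 26, 105: 38, 108: 25, 111: 41, 114: 105, 117: 140, 120: 22, 123: 19, 126: 14, 129: 14, 132: 15, 135: 12, 138: 16, 141: 23, 144: 42, 147: 14, 150: 0, 153: 1, 156: 1, 159: 3, 162: 3, 165: 3}
t 7.125 tcp [549.9  -4.  133.1] F [-0.5 -0.1 -0.3] w -0.1 j6 -1.53
tool x [ 0.    -0.001 -1.   ] y [-0.987  0.16  -0.   ] z [ 0.16   0.987 -0.001]
shift cm [-1.69  2.61  2.42] jaw now 170.8 twist x 35.8
```

View pics/c4.png

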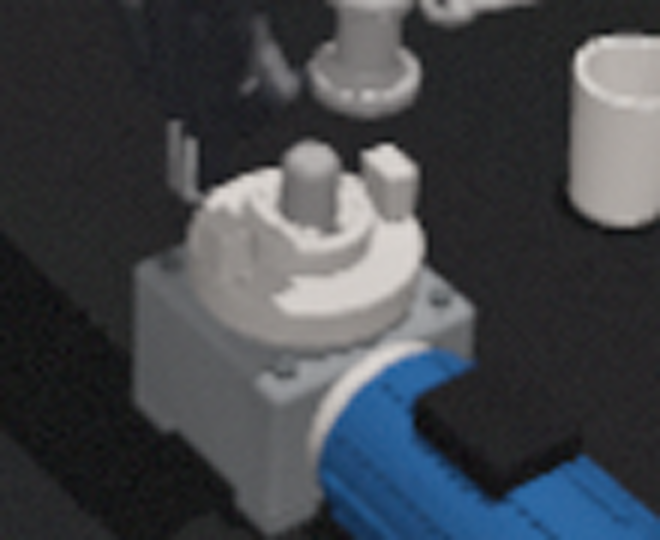

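The hub is home: lug tops read 145 mm and the flange 117 mm, as they should. I'll retreat upwards and go over the cap, with the jaw axis at 148° to stay between the look-alikes.

Emit:
carry_out:
  plan:
    - {"fingers":0,"linear":[-4,0,0],"twist":[0,0,0]}
    - {"fingers":0,"linear":[-4,0,0],"twist":[0,0,0]}
    - {"fingers":8.5,"linear":[0,0,0],"twist":[7.6,0,0]}
    - {"fingers":8.5,"linear":[0,0,0],"twist":[7.6,0,0]}
    - {"fingers":8.5,"linear":[0,0,0],"twist":[7.6,0,0]}

```text
t: 7.75
tcp_pos: [549.9, -3.9, 213.4]
tool_rot: [-0.786, 1.424, 0.785]
wrist_force: [-0.5, -0.0, 0.3]
grip_width: 54.3
```

```bash
python3 -c "
from h import *
delta([613,-325,170],148)"
```

```text
t 7.75 tcp [549.9  -3.9 213.4] F [-0.5 -0.   0.3] w 54.3 j6 -1.13
tool x [ 0.001 -0.001 -1.   ] y [-0.846  0.534 -0.001] z [ 0.534  0.846 -0.   ]
shift cm [  4.36 -22.46 -23.79] jaw now 147.8 twist x -0.2
```

Emit:
carry_out:
  plan:
    - {"fingers":8.5,"linear":[0,-3.74,-3.97],"twist":[0,0,0]}
    - {"fingers":8.5,"linear":[0,-3.74,-3.97],"twist":[0,0,0]}
    - {"fingers":8.5,"linear":[0,-3.74,-3.97],"twist":[0,0,0]}
    - {"fingers":8.5,"linear":[0,-3.74,-3.97],"twist":[0,0,0]}
    - {"fingers":8.5,"linear":[0,-3.74,-3.97],"twist":[0,0,0]}
    - {"fingers":8.5,"linear":[0,-3.74,-3.97],"twist":[0,0,0]}
    - {"fingers":8.5,"linear":[5,0,0],"twist":[0,0,0]}
    - {"fingers":8.5,"linear":[5,0,0],"twist":[0,0,0]}

```text
t: 8.75
tcp_pos: [615.0, -326.5, 112.7]
tool_rot: [-0.79, 1.422, 0.785]
wrist_force: [-0.6, 0.5, -0.5]
grip_width: 85.3
```

```bash
python3 - <<'E'
from h import *
delta([613,-325,20],148)
p,_=snap('scene','s8'); print(proj('scene',[[613,-325,70],[613,-325,0],[*get_state()['tcp_pos']]]).round(1))
cv2.imwrite('pics/c5.png',cv2.resize(p[190:330,110:290,::-1],None,fx=4,fy=4,interpolation=cv2.INTER_CUBIC))
E
```

```text
t 8.75 tcp [ 615.  -326.5  112.7] F [-0.6  0.5 -0.5] w 85.3 j6 -1.59
tool x [ 0.002 -0.002 -1.   ] y [-0.847  0.531 -0.003] z [ 0.531  0.847 -0.   ]
shift cm [9.27 0.27 0.03] jaw now 147.9 twist x -0.1
[[190.1 268. ]
 [192.5 286.2]
 [188.8 257.4]]
```

View pics/c5.png

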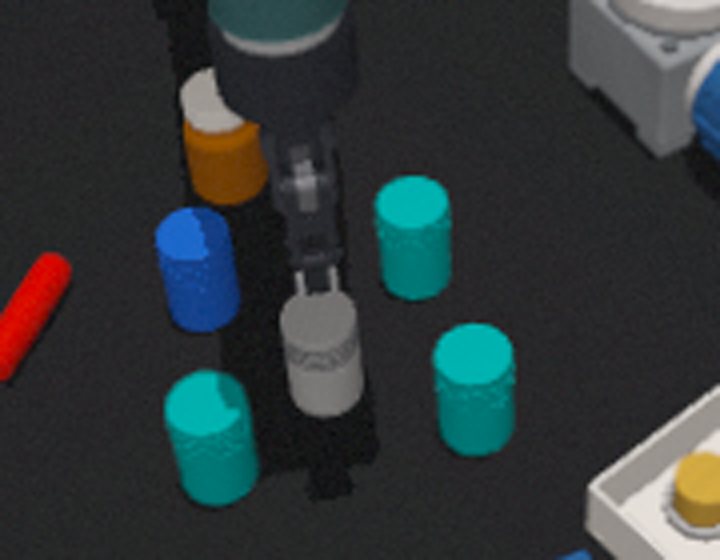

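The crop shows the open fingers straddling the cap. Its top is at scene (189.8,268.8), against (190.1,268) predicted, so I'll descend and grip.

Emit:
carry_out:
  plan:
    - {"fingers":8.5,"linear":[2.5,0.2,0],"twist":[0,0,0]}
    - {"fingers":8.5,"linear":[2.5,0,0],"twist":[0,0,0]}
    - {"fingers":8.5,"linear":[2.5,0,0],"twist":[0,0,0]}
    - {"fingers":8.5,"linear":[1.9,0,0],"twist":[0,0,0]}
    - {"fingers":8.5,"linear":[0,0,0],"twist":[0,0,0]}

```text
t: 9.43
tcp_pos: [611.3, -322.7, 17.6]
tool_rot: [-0.787, 1.424, 0.792]
wrist_force: [0.7, 1.0, 0.6]
grip_width: 84.7
```

Emit:
carry_out:
  plan:
    - {"fingers":4,"linear":[0,0,0],"twist":[0,0,0]}
    - {"fingers":4,"linear":[0,0,0],"twist":[0,0,0]}
    - {"fingers":4,"linear":[0,0,0],"twist":[0,0,0]}
    - {"fingers":4,"linear":[0,0,0],"twist":[0,0,0]}
    - {"fingers":4,"linear":[0,0,0],"twist":[0,0,0]}
  squeeze: 50

```text
t: 10.05
tcp_pos: [613.7, -324.4, 20.9]
tool_rot: [-0.791, 1.421, 0.787]
wrist_force: [-0.6, -0.3, 5.7]
grip_width: 44.9
```

```bash
python3 - <<'E'
from h import *
delta([613,-325,180],148)
p,_=snap('scene','s9')
cv2.imwrite('pics/c6.png',cv2.resize(p[190:330,110:290,::-1],None,fx=4,fy=4,interpolation=cv2.INTER_CUBIC))
E
```

```text
t 10.05 tcp [ 613.7 -324.4   20.9] F [-0.6 -0.3  5.7] w 44.9 j6 -1.59
tool x [ 0.002 -0.002 -1.   ] y [-0.849  0.529 -0.003] z [ 0.529  0.849 -0.   ]
shift cm [-15.91  -0.02  -0.09] jaw now 148.1 twist x 0.1
```

The cap is gripped at 44.9 mm. Lifting and checking.

Emit:
carry_out:
  plan:
    - {"fingers":4,"linear":[-3,0,0],"twist":[0,0,0]}
    - {"fingers":4,"linear":[-5,0,0],"twist":[0,0,0]}
    - {"fingers":4,"linear":[-5,0,0],"twist":[0,0,0]}
    - {"fingers":4,"linear":[-5,0,0],"twist":[0,0,0]}
    - {"fingers":4,"linear":[-4,0,0],"twist":[0,0,0]}
    - {"fingers":4,"linear":[0,0,0],"twist":[0,0,0]}

```text
t: 10.85
tcp_pos: [614.4, -324.8, 242.9]
tool_rot: [-0.794, 1.419, 0.784]
wrist_force: [0.2, -0.0, -4.0]
grip_width: 44.5
```

```bash
python3 -c "
from h import *
delta([581,39,235],148)"
```

```text
t 10.85 tcp [ 614.4 -324.8  242.9] F [ 0.2 -0.  -4. ] w 44.5 j6 -1.59
tool x [ 0.006 -0.004 -1.   ] y [-0.849  0.529 -0.007] z [ 0.529  0.849 -0.   ]
shift cm [ 0.63 22.08 29.1 ] jaw now 148.1 twist x 0.1
```

Emit:
carry_out:
  plan:
    - {"fingers":4,"linear":[0,3.15,4.16],"twist":[0,0,0]}
    - {"fingers":4,"linear":[0,3.15,4.16],"twist":[0,0,0]}
    - {"fingers":4,"linear":[0,3.15,4.16],"twist":[0,0,0]}
    - {"fingers":4,"linear":[0,3.15,4.16],"twist":[0,0,0]}
    - {"fingers":4,"linear":[0,3.15,4.16],"twist":[0,0,0]}
    - {"fingers":4,"linear":[0,3.15,4.16],"twist":[0,0,0]}
    - {"fingers":4,"linear":[0,3.15,4.16],"twist":[0,0,0]}
    - {"fingers":4,"linear":[0,0,0],"twist":[0,0,0]}

```text
t: 11.85
tcp_pos: [576.6, 43.7, 235.7]
tool_rot: [-0.791, 1.426, 0.797]
wrist_force: [-0.1, -0.6, -3.3]
grip_width: 45.1
```

Emit:
carry_out:
  plan:
    - {"fingers":4,"linear":[2,0,0],"twist":[0,0,0]}
    - {"fingers":4,"linear":[1.5,0,0],"twist":[0,0,0]}
    - {"fingers":4,"linear":[0,0,0],"twist":[0,0,0]}
    - {"fingers":4,"linear":[0,0,0],"twist":[0,0,0]}

```text
t: 12.35
tcp_pos: [579.5, 39.7, 203.9]
tool_rot: [-0.789, 1.423, 0.789]
wrist_force: [0.2, 0.1, -2.9]
grip_width: 44.8
```

```bash
python3 - <<'E'
from h import *
delta([581,39,160],148)
p,d=snap('scene','s10'); P=cloud('scene',d).reshape(-1,3)
cv2.imwrite('pics/c6.png',cv2.resize(p[115:215,230:330,::-1],None,fx=6,fy=6,interpolation=cv2.INTER_CUBIC))
T=K('scene')[2]
def cylfit(z0,z1,R,c):  # visible side points of vertical cylinder radius R
    Q=P[(P[:,2]>z0)&(P[:,2]<z1)&(np.hypot(P[:,0]-c[0],P[:,1]-c[1])<R+10)]
    x=least_squares(lambda p:np.hypot(Q[:,0]-p[0],Q[:,1]-p[1])-R,c,loss='soft_l1').x; return x.round(1),len(Q)
print('cap',cylfit(192,225,23,[581,37])); print('shaft',cylfit(140,160,14,[581,37])); 
E
```

```text
t 12.35 tcp [579.5  39.7 203.9] F [ 0.2  0.1 -2.9] w 44.8 j6 -1.06
tool x [-0. -0. -1.] y [-0.848  0.53   0.   ] z [ 0.53   0.848 -0.   ]
shift cm [ 4.39 -0.17  0.03] jaw now 148.0 twist x 0.0
cap (array([576.6,  38.5]), 155)
shaft (array([578.7,  40. ]), 58)
```

View pics/c6.png

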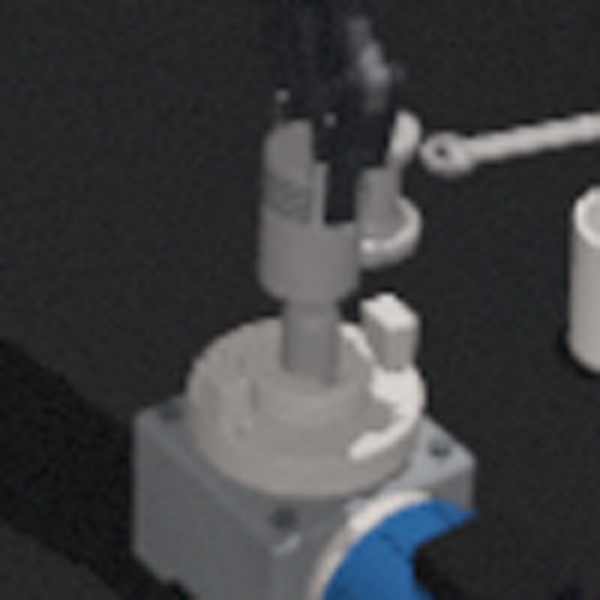

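Laterally the cap edges at 258-358 centre on 308, against the shaft's 309, so they are aligned. Along the view axis the jaws centre the cap, so I'll correct by only 1 mm and go down slowly.

Emit:
carry_out:
  plan:
    - {"fingers":4,"linear":[0.5,-0.1,0],"twist":[0,0,0]}
    - {"fingers":4,"linear":[0.6,0,0],"twist":[0,0,0]}
    - {"fingers":4,"linear":[0.6,0,0],"twist":[0,0,0]}
    - {"fingers":4,"linear":[0.5,0,0],"twist":[0,0,0]}
    - {"fingers":4,"linear":[0,0,0],"twist":[0,0,0]}

```text
t: 13.02
tcp_pos: [580.1, 39.8, 181.5]
tool_rot: [-0.789, 1.423, 0.79]
wrist_force: [0.5, 0.5, -3.6]
grip_width: 44.6
```

```bash
python3 -c "
from h import *
delta([580,39,157],148);print(get_state()['wrist_torque'])"
```

```text
t 13.025 tcp [580.1  39.8 181.5] F [ 0.5  0.5 -3.6] w 44.6 j6 -1.06
tool x [-0.001  0.    -1.   ] y [-0.849  0.529  0.001] z [0.529 0.849 0.   ]
shift cm [ 2.45 -0.04 -0.08] jaw now 148.1 twist x 0.1
[ 0.07152217 -0.05573843 -0.03470725]
```

It is entering freely, about 5 mm over the shaft end. Continuing.

Emit:
carry_out:
  plan:
    - {"fingers":4,"linear":[0.4,0,0],"twist":[0,0,0]}
    - {"fingers":4,"linear":[0.4,0,0],"twist":[0,0,0]}
    - {"fingers":4,"linear":[0.4,0,0],"twist":[0,0,0]}
    - {"fingers":4,"linear":[0,0,0],"twist":[0,0,0]}

```text
t: 13.52
tcp_pos: [580.3, 39.8, 169.7]
tool_rot: [-0.789, 1.423, 0.79]
wrist_force: [0.7, -0.2, -3.9]
grip_width: 44.2
```

Emit:
carry_out:
  plan:
    - {"fingers":4,"linear":[0.4,0,0],"twist":[0,0,0]}
    - {"fingers":4,"linear":[0.4,0,0],"twist":[0,0,0]}
    - {"fingers":4,"linear":[0.3,0,0],"twist":[0,0,0]}
    - {"fingers":4,"linear":[0,0,0],"twist":[0,0,0]}

```text
t: 14.02
tcp_pos: [580.3, 39.7, 158.7]
tool_rot: [-0.789, 1.423, 0.79]
wrist_force: [1.0, 1.3, -3.8]
grip_width: 44.5
```

Emit:
carry_out:
  plan:
    - {"fingers":4,"linear":[0.15,0,0],"twist":[0,0,0]}
    - {"fingers":4,"linear":[0.15,0,0],"twist":[0,0,0]}
    - {"fingers":4,"linear":[0,0,0],"twist":[0,0,0]}

```text
t: 14.4
tcp_pos: [580.5, 39.8, 156.9]
tool_rot: [-0.79, 1.422, 0.789]
wrist_force: [-0.9, 2.0, 2.3]
grip_width: 44.7
```

Seated: contact at TCP z 156.9, against 157 predicted. Releasing and retreating.

Emit:
carry_out:
  plan:
    - {"fingers":6.5,"linear":[0,0,0],"twist":[0,0,0]}
    - {"fingers":6.5,"linear":[0,0,0],"twist":[0,0,0]}
    - {"fingers":8,"linear":[0,0,0],"twist":[0,0,0]}
    - {"fingers":8,"linear":[0,0,0],"twist":[0,0,0]}
    - {"fingers":8,"linear":[-3,0,0],"twist":[0,0,0]}
    - {"fingers":8,"linear":[-4,0,0],"twist":[0,0,0]}
    - {"fingers":8,"linear":[-4,0,0],"twist":[0,0,0]}
    - {"fingers":8,"linear":[0,0,0],"twist":[0,0,0]}

```text
t: 15.4
tcp_pos: [583.0, 39.5, 270.5]
tool_rot: [-0.792, 1.416, 0.785]
wrist_force: [0.2, -0.9, -0.2]
grip_width: 80.0
```

```bash
python3 - <<'E'
from h import *
delta([580,39,300],148)
p,d=snap('scene','s11'); P=cloud('scene',d).reshape(-1,3)
m=np.hypot(P[:,0]-581,P[:,1]-37)
T=P[(m<30)&(P[:,2]>198)&(P[:,2]<212)]; print('cap top',T.mean(0).round(1),len(T), 'expect z 206')
h,e=np.histogram(P[(m<58)&(m>36)][:,2],bins=np.arange(90,170,4)); print(dict(zip(e[:-1].tolist(),h.tolist())))
cv2.imwrite('pics/c7.png',cv2.resize(p[90:240,200:360,::-1],None,fx=4,fy=4,interpolation=cv2.INTER_CUBIC))
E
```

```text
t 15.4 tcp [583.   39.5 270.5] F [ 0.2 -0.9 -0.2] w 80.0 j6 -1.06
tool x [ 0.008 -0.    -1.   ] y [-0.849  0.529 -0.007] z [0.529 0.849 0.004]
shift cm [-2.95  0.21 -0.19] jaw now 148.1 twist x 0.1
cap top [581.1  34.6 204.6] 166 expect z 206
{90: 62, 94: 14, 98: 35, 102: 42, 106: 47, 110: 41, 114: 152, 118: 103, 122: 22, 126: 21, 130: 22, 134: 22, 138: 13, 142: 55, 146: 22, 150: 0, 154: 0, 158: 0, 162: 0}
```

View pics/c7.png

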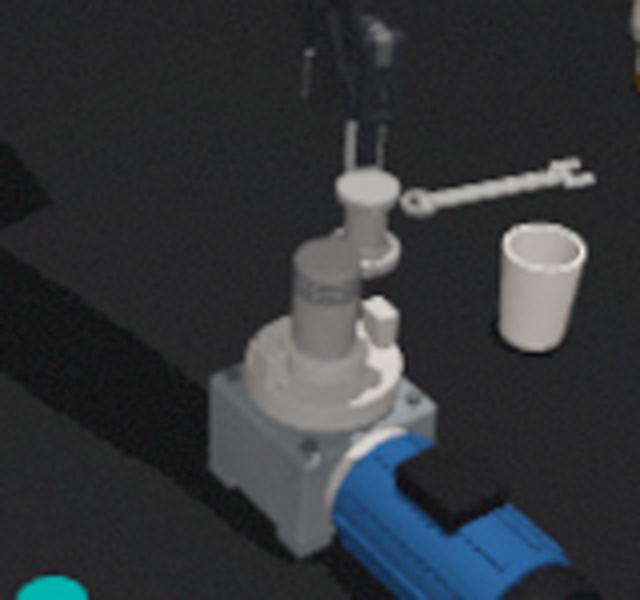

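The cap (scene ≈ (281,162)) stands upright on the boss and the gripper is clear above it. The hub is still home, and the blank, beaker and wrench are where they were. Handing in.

```bash
python3 -c "
from workcell import *
print(finish_job())"
```

```text
the job is handed in; nothing more can be done
None
```

The hub is home on the shoulder, the cap is released on top of it, and the job is handed in. The run took about 15 s of the 64 s.

**Hub:** I pushed lug_b round about 30° with the closed fingers until the hub dropped. Afterwards the lug tops read about 145 mm (146 expected) and the flange about 117 mm (118 expected).

**Cap:** I gripped the grey steel cap and lowered it over the shaft. It met the hub at TCP height 156.9 mm, against 157 predicted. After release its top measured about 205 mm (206 expected) and it looked upright. The gripper was clear above it with about zero wrist force.

**Bystanders:** The last picture shows the blank, beaker and wrench standing as before. The jar and screwdriver were outside that last crop, and I did not check them again after lifting the cap.

**Checks that disagreed:**
- **Finger tips:** the shut tips appeared about 20 mm higher than the reported TCP. My first push passed over the lug without touching it, so I lowered the tool and repeated it.
- **Cameras:** the two cameras differed by 3–4 mm in y. The scene camera put the cap top about 3–5 mm off the shaft axis in y, which I take to be that same offset. The cap slid freely over the shaft and down onto the hub.

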